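# Centre a top-heavy specimen on a tester's platen and start the test

## Task

The tall waisted metal specimen stands off-centre on the tester's small round platen: nudge it with light fingertip taps until its foot stands wholly inside the ring engraved there, without gripping or lifting it, hitting it hard, tipping it or pushing it off. Only when it stands centred by itself, press the key on the control box fully down and let it come up again. Leave the spare specimens and the other loose things alone.

Things in the scene. Friction and masses are not known exactly. Their poses are not given: they have to be found in the camera images.
- specimen: specimen to centre: aluminium column 58 mm tall, 105-210 g, loose on the platen, 14-25 mm off the middle in any direction. Foot: disc 30 mm across, 10 mm thick, its widest part; waist 14 mm across; head 24 mm across, from 38 mm up. A vertical finger reaching below 10 mm over the platen meets the foot and slides it; pushed higher it tips. It stops when the push stops. Origin: centre of its underside, z up
- platen_mid (a point): centre of the flat top of the round platen, marked by a dot, 80 mm above the bench. The platen is a fixed dark steel disc 84 mm in diameter, without a rim, on a narrower neck; a pale ring of 20 mm inner radius is engraved round this point. A foot wholly inside it is within 5 mm of the middle
- platen: the fixed platen that carries platen_mid: 84 mm in diameter, 50 mm high, standing on the tester's base. Origin: centre of its underside
- tester: the fixed tester: blue base plate 240 (x) x 380 (y) x 30 mm high, turned up to 0.3 rad, origin at the centre of its underside. The platen stands on it about 105 mm towards its -y, a grey console (130 x 130 mm, top 120 mm over the bench) at (30, 115) mm. Within 100 mm of the platen's axis only the specimen rises above the platen's top
- control_box: fixed grey box 80 x 80 x 40 mm high with one round key on its top, on the bench to the robot's right or left. Origin: centre of its underside
- start_key_top (a point): centre of the top face of the key, a grey plastic disc 36 mm in diameter, in a black housing; it moves straight down 6 mm, fully down at 4 N, and springs back
- start_key (a joint): travel of the key in m: 0 up, 0.006 fully down; it counts as pressed beyond 0.0045
- gauge_case: fixed wooden case 80 x 80 x 35 mm high, without a key, on the other side of the bench. Origin: centre of its underside. Leave it alone
- spare_a: spare specimen of the same shape but only 44 mm tall, loose on the tester's base plate, its top 74 mm over the bench. Leave it alone. Origin: centre of its underside
- spare_b: a second spare specimen, 44 mm tall, loose on the base plate. Leave it alone. Origin: centre of its underside
- gauge_block: steel block 35 x 35 x 20 mm, loose on the base plate. Leave it alone. Origin: centre of its underside
- jar: glass jar 60 mm in diameter, 80 mm high, loose at the back right of the bench. Leave it alone. Origin: centre of its underside
- screwdriver: screwdriver lying loose at the near right of the bench. Leave it alone
- wrench: wrench lying loose at the right of the bench. Leave it alone
- cup: white cup 70 mm in diameter, 80 mm high, loose at the left of the bench. Leave it alone. Origin: centre of its underside
Not all that is in view belongs to the job. Leave any blue or purple look-alike of the control_box alone.

How it is judged:
On the way, in this order (a step that is already met when the one before it is completed fails the run):
1. the specimen stands by itself, upright and untouched, its foot wholly inside the ring (within 5 mm of the middle) (horizontal distance between specimen and platen_mid below 0.005 m and angle between specimen's own z axis and vertical below 0.05 rad and contact force between the fingers and specimen below 0.05 N and linear speed of specimen below 0.01 m/s and z of specimen in the frame of platen_mid between -0.003 and 0.003 m), for 0.3 s.
2. the key on the control box is pressed fully down (value of joint start_key above 0.0045 m), for 0.1 s.
At the end, for the whole second after the job is handed in: The specimen stands upright (tilt under 0.05 rad) and at rest on the platen, its axis within 5 mm of the platen's middle, and the key is up again (horizontal distance between specimen and platen_mid below 0.005 m and angle between specimen's own z axis and vertical below 0.05 rad and linear speed of specimen below 0.01 m/s and z of specimen in the frame of platen_mid between -0.003 and 0.003 m and value of joint start_key below 0.0015 m); the robot touches nothing.
It fails at once if the specimen rocks by more than 0.3 rad or falls (angle between specimen's own z axis and vertical above 0.3 rad).
It fails at once if the specimen is lifted off the platen by more than 8 mm, or pushed off it (z of specimen in the frame of platen_mid above 0.008 m or z of specimen in the frame of platen_mid below -0.01 m or horizontal distance between specimen and platen_mid above 0.042 m).
It fails at once if the specimen is hit or squeezed with more than 15 N (contact force between the fingers and specimen above 15 N).
It fails at once if the key is pressed while the specimen is not centred (value of joint start_key above 0.003 m and not (horizontal distance between specimen and platen_mid below 0.005 m)).
It fails at once if a bystander is moved by more than 15 mm (spare specimens, block), 20 mm (jar, cup) or 30 mm (tools) (distance of any of spare_a, spare_b, gauge_block from where it was at the start of the episode above 0.015 m or distance of any of jar, cup from where it was at the start of the episode above 0.02 m or distance of any of screwdriver, wrench from where it was at the start of the episode above 0.03 m).
It also fails if it takes over 51 s, if anything falls off the work surface, if the arm or the gripper's body presses on something with over 40 N, if the wrist force passes 120 N, or if a joint passes its speed limit or range.

## Robot

A 7-joint arm with a two-finger parallel gripper is mounted at the origin on the work surface. World frame = base frame: x ahead of the robot, y to its left, z up, the work surface at z = 0. Lengths are in m, angles in rad, forces in N, time in s.
With the tool pointing down it reaches from about 0.425 to 0.925 m from the base axis. Payload 6.8 kg.
Tool frame: the origin (TCP) lies between the finger pads; the fingertips stand tip_extent ahead of it and the grasp point (between the pads) lies 3 mm ahead of it (tip_extent is the distance from the TCP to the fingertips, in m); z points along the fingers, y is the direction in which the jaws open and shut (so a half turn about z gives the same grasp; the last joint's range is limited). The gripper opens to 85 mm and grips with 20 to 120 N. Pads are 22 mm wide; open, the fingers measure 114 mm over their backs; the gripper's body (76 mm by 85 mm) begins 54 mm behind the grasp point. The pads swing forward as they close: fully open they stand 13 mm farther back than shut.
Start: joints at [1.162, 0.477, 0.022, 1.555, -0.011, 1.109, -0.083], TCP at [0.2, -0.645, 0.233] pointing down, gripper open.
Joint ranges: [-2.96, 2.96], [-0.34, 2.1], [-1.41, 1.46], [0.24, 2.44], [-1.37, 4.51], [0.17, 1.92], [-2.96, 2.96]. Speed limits (rad/s): [2.39, 2.39, 3.14, 3.14, 3.14, 3.14, 3.14].

## Interface

Orientations are given as a rotation vector (axis times angle).
In Python, from bench import * gives the robot as it stands.
- The arm moves only by the tool servo_tool, never from a script. Its argument "motion" is a list of rows, each a list of 3 entries, a list of its own where there are three numbers: the shift along the tool's x, y, z in cm, then the turn about the tool's z in rad, then the finger opening in cm, from 0 to 8.54. In form: [[[dx, dy, dz], spin, gripper], ...]. A call has 1 to 5 rows; each row shifts and turns the commanded pose from where the row before left it, along the tool's axes as they then stand; what a row does not reach is not made up. A row lasts 1/10 s, in which the tool goes at most 50 mm and 8.59 degrees, less where a joint would pass 70% of its speed; a pose out of reach is approached as far as the arm can. A call with a gripper value outside its range is refused whole. The fingers move at their own pace and stop on an object; "force" is the grip in N (left out, the last holds). Time passes only in rows, so rows that do not move let the fingers close. It gives the time, the measured TCP pose, the force and the opening at its end, in the units of the state.
- read_state(): the state, without advancing time (a new reading comes with each control period).
- capture(name): name is "scene" or "top" or "wrist"; returns (picture, depth): 420x560x3 uint8, red, green, blue; 420x560 float32, m along the optical axis (not along the pixel's ray), 0 where there is no reading.
- calibration(name): a dict with "fx", "fy", "cx", "cy" (pixels), "R" (3x3) and "t" (3): a world point X has camera coordinates R X + t; the wrist camera has in their place "tool_from_camera" (4x4, takes a point from camera to tool coordinates, whose origin is the TCP and whose axes are the flange's). Camera axes: x right, y down, z forward; pixel columns grow to the right and rows downward; lengths in m; the calibration is good to about 2 mm. The wrist camera is an equidistant fisheye: a pixel r from the principal point sees the ray r / f radians off the axis. A picture is of the moment at which its call begins: read the wrist's pose just before it. calibration takes no time and is no camera call.
- sign_off(): hands the job in, once; it reports no verdict.
The state is a dict: "time_s": time; "joint_pos": joint angles; "dq": joint speeds; "effort": joint torques, N m; "ee_pos": TCP position; "tool_rot": TCP orientation; "wrist_force": force on the tool from outside, world axes, zero at the start; "ft_torque": the same for the moment, N m; "gripper_width": opening from 0.0 (shut) to 1.0 (fully open).
Only numpy, scipy, OpenCV 4.12 (cv2) and the standard library are available. Lean on these libraries where they do the work, as an engineer would, in place of code of your own. Each camera call takes 0.05 s, during which the arm holds its last target.

## Working session

There is one attempt and no reset: what is moved stays moved. The work goes in short steps, Python scripts to look and compute and a tool call to move; the robot and the scene stay as the last step left them, time stands still between calls to the robot, and variables do not carry over. Pictures are saved under pics/ and viewed, and the job is handed in when it is done.

Besides the shell and the picture viewer there is one more tool, called after "Call:" by a JSON object that holds its "method" and its "body". servo_tool: Moves the arm, as the interface text tells. Its arguments: {"type":"object","properties":{"motion":{"type":"array"},"force":{"type":"number"}},"required":["motion"]}

```bash
ls; mkdir -p pics; python3 - <<'E'
from bench import *
import cv2,numpy as np
s=read_state();print(s)
for n in ("scene","top"):
    p,d=capture(n);cv2.imwrite(f"pics/{n}0.png",p[:,:,::-1]);np.save(f"pics/{n}0.npy",d)
    print(n,calibration(n))
print(calibration("wrist"))
E
```

```text
pics
{'time_s': 0.0, 'joint_pos': array([ 1.16190871,  0.47780359,  0.0223337 ,  1.55644321, -0.01150944,
        1.1093086 , -0.08313398]), 'dq': array([-0.00075936, -0.00177961,  0.0008288 ,  0.00011812,  0.00171961,
       -0.00033089, -0.00038656]), 'effort': array([-2.54479355e-04, -5.96447539e+01,  1.60733432e+00, -2.81192619e+01,
        1.23047177e-02,  9.25613655e-03, -2.86216823e-05]), 'ee_pos': array([ 0.19980156, -0.64413432,  0.23172674]), 'tool_rot': array([-3.10436260e+00, -4.70411352e-01,  6.25302523e-04]), 'wrist_force': array([0.73336415, 0.12768417, 0.01084382]), 'ft_torque': array([ 0.05026945, -0.01611094, -0.00304677]), 'gripper_width': 0.9991660212533366}
scene {'fx': 482.07927382857486, 'fy': 482.07927382857486, 'cx': 277.5650762783708, 'cy': 207.80826811082355, 'R': array([[ 0.43704904,  0.8994117 , -0.00683622],
       [ 0.64146309, -0.31701449, -0.69858924],
       [-0.63048652,  0.30093257, -0.71549028]]), 't': array([-0.25100763, -0.23633843,  1.73763154])}
top {'fx': 392.14051554953835, 'fy': 392.14051554953835, 'cx': 278.1182528307969, 'cy': 211.07242253256112, 'R': array([[-0.02458908, -0.9996907 ,  0.00372686],
       [-0.97816614,  0.02328975, -0.20651535],
       [ 0.20636467, -0.00872351, -0.97843626]]), 't': array([0.05377091, 0.46860765, 1.08802386])}
{'fx': 325.19226210127806, 'fy': 325.19226210127806, 'cx': 282.0928424095298, 'cy': 207.4218854646668, 'tool_from_camera': array([[ 1.84551547e-04, -9.46376098e-01, -3.23066940e-01,
         8.29077271e-02],
       [ 9.99999817e-01,  3.61052028e-04, -4.86399184e-04,
        -1.10305449e-03],
       [ 5.76960536e-04, -3.23066791e-01,  9.46375991e-01,
        -1.41146086e-01],
       [ 0.00000000e+00,  0.00000000e+00,  0.00000000e+00,
         1.00000000e+00]])}
```

View pics/scene0.png

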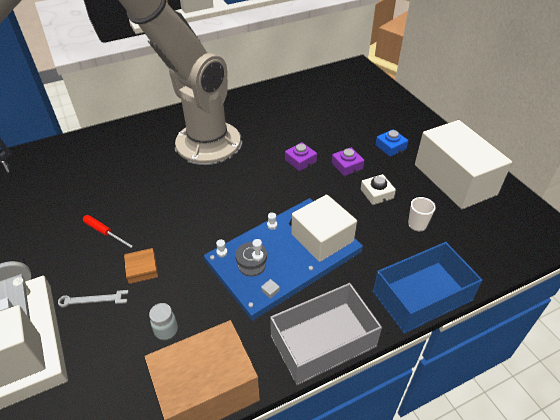

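View pics/top0.png

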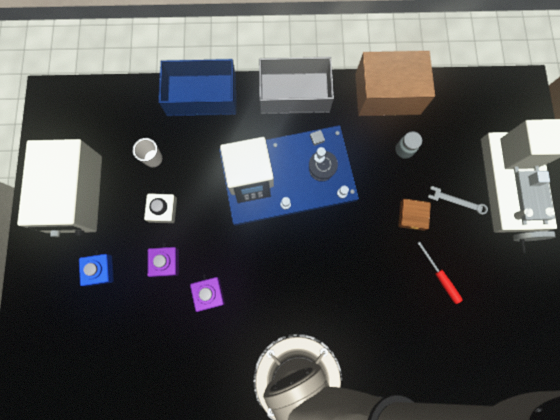

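The top view shows the platen at about (323,166) with the specimen's head at (321,155). The grey control box is at (160,207), the wooden case at (415,214) and the spares at (286,203) and (343,191). I'll enlarge these next.

```bash
cat > h.py <<'E'
import cv2,numpy as np
from bench import *
def ray(n,u,v):
    c=calibration(n);r=np.array([(u-c['cx'])/c['fx'],(v-c['cy'])/c['fy'],1]);R=np.array(c['R']);t=np.array(c['t'])
    return -R.T@t, R.T@r
def onz(n,u,v,z):
    o,d=ray(n,u,v);return o+d*(z-o[2])/d[2]
def proj(n,X):
    c=calibration(n);p=np.array(c['R'])@np.array(X)+np.array(c['t']);return np.array([c['fx']*p[0]/p[2]+c['cx'],c['fy']*p[1]/p[2]+c['cy']])
def dep(n,u,v,d):
    o,r=ray(n,u,v);return o+r*d[int(round(v)),int(round(u))]
E
python3 - <<'E'
from h import *
a=cv2.imread("pics/top0.png");b=cv2.imread("pics/scene0.png")
cv2.imwrite("pics/c1.png",cv2.resize(a[135:205,275:365],None,fx=8,fy=8,interpolation=cv2.INTER_CUBIC))
cv2.imwrite("pics/c2.png",cv2.resize(b[205:305,200:300],None,fx=6,fy=6,interpolation=cv2.INTER_CUBIC))
cv2.imwrite("pics/c3.png",cv2.resize(a[185:230,135:185],None,fx=8,fy=8,interpolation=cv2.INTER_CUBIC))
d=np.load("pics/top0.npy")
for u,v in [(323,175),(335,165),(310,165),(321,155),(160,207),(148,200),(286,203),(343,191),(245,160),(317,136)]: print(u,v,dep("top",u,v,d).round(3))
E
```

```text
323 175 [ 0.566 -0.089  0.081]
335 165 [ 0.595 -0.125  0.08 ]
310 165 [ 0.598 -0.053  0.077]
321 155 [ 0.606 -0.079  0.138]
160 207 [0.486 0.379 0.067]
148 200 [0.515 0.425 0.036]
286 203 [0.487 0.02  0.075]
343 191 [ 0.519 -0.145  0.075]
245 160 [0.602 0.132 0.12 ]
317 136 [ 0.699 -0.081  0.048]
```

View pics/c1.png

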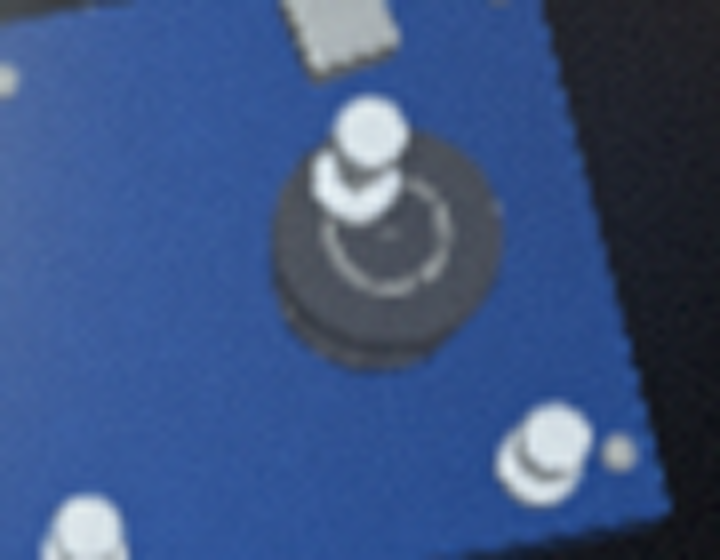

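View pics/c2.png

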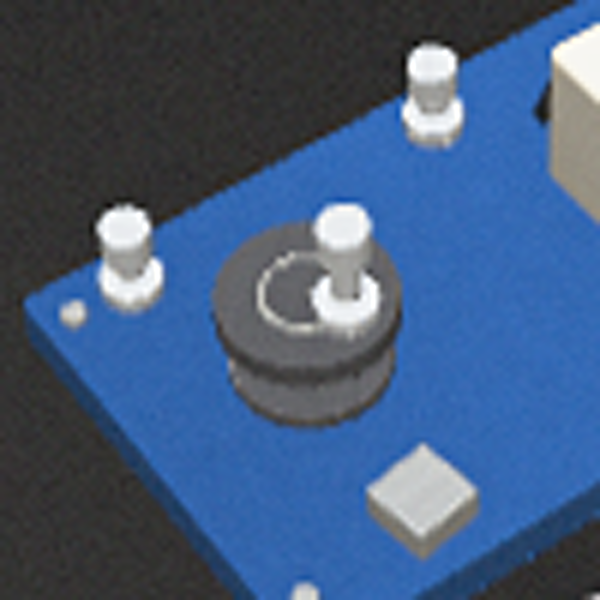

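View pics/c3.png

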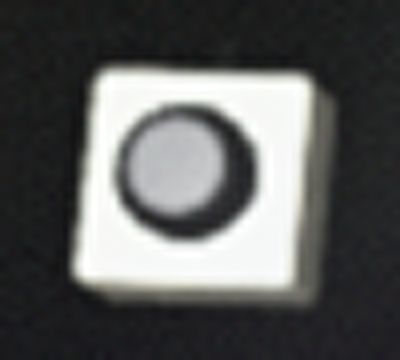

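```bash
python3 - <<'E'
from h import *
import bench
print([x for x in dir(bench) if not x.startswith('_')])
f=lambda x,y,u0,v0,k:(u0+(x+.5)/k-.5,v0+(y+.5)/k-.5)
print("mid top",onz("top",*f(387,234,275,135,8),.08), "mid scene",onz("scene",*f(306,290,200,205,6),.08))
print("platen disc top",onz("top",*f(388,240,275,135,8),.08),"scene",onz("scene",*f(308,302,200,205,6),.08))
print("head top",onz("top",*f(371,132,275,135,8),.138),"scene",onz("scene",*f(343,226,200,205,6),.138))
print("foot top(left edge/bottom)",onz("top",*f(357,178,275,135,8),.09),"scene",onz("scene",*f(346,299,200,205,6),.09))
print("key",onz("top",*f(176,166,135,185,8),.067))
print("box",onz("top",*f(197,178,135,185,8),.04))
E
```

```text
['MotionError', 'calibration', 'capture', 'read_state', 'sign_off', 'tip_extent']
mid top [ 0.59978242 -0.09035175  0.08      ] mid scene [ 0.59731132 -0.09001057  0.08      ]
platen disc top [ 0.59750173 -0.09060363  0.08      ] scene [ 0.60389539 -0.09193767  0.08      ]
head top [ 0.61718033 -0.07895916  0.138     ] scene [ 0.61660095 -0.07837722  0.138     ]
foot top(left edge/bottom) [ 0.61776265 -0.07925961  0.09      ] scene [ 0.61724495 -0.0792188   0.09      ]
key [0.49101714 0.38936925 0.067     ]
box [0.49264446 0.38984151 0.04      ]
```

Call:
{"method": "servo_tool", "body": {"motion": [[[3.3,-2.3,0],0,1.5],[[3.3,-2.3,0],0,1.5],[[3.3,-2.3,0],0,1.5],[[3.3,-2.3,0],0,1.5],[[3.3,-2.3,0],0,1.5]], "force": 20}}

```text
time_s: 0.6
ee_pos: [0.3241, -0.4844, 0.2324]
tool_rot: [-3.106, -0.471, 0.001]
wrist_force: [0.3, -0.2, 1.0]
gripper_width: 0.179
```

Call:
{"method": "servo_tool", "body": {"motion": [[[3.3,-2.3,0],0,1.5],[[3.3,-2.3,0],0,1.5],[[3.3,-2.3,0],0,1.5],[[3.3,-2.3,0],0,1.5],[[3.3,-2.3,0],0,1.5]]}}

```text
time_s: 1.1
ee_pos: [0.4476, -0.3257, 0.2324]
tool_rot: [-3.106, -0.471, 0.001]
wrist_force: [0.5, -0.0, 0.6]
gripper_width: 0.174
```

Call:
{"method": "servo_tool", "body": {"motion": [[[3.3,-2.3,0],0,1.5],[[3.3,-2.3,0],0,1.5],[[3.3,-2.3,0],0,1.5],[[3.3,-2.3,0],0,1.5],[[0,0,0],-0.1,1.5]]}}

```text
time_s: 1.6
ee_pos: [0.5493, -0.1932, 0.2325]
tool_rot: [-3.072, -0.641, -0.004]
wrist_force: [0.1, -0.2, -0.5]
gripper_width: 0.179
```

```bash
python3 - <<'E'
from h import *
s=read_state();print(s['time_s'],s['ee_pos'],s['gripper_width'],s['joint_pos'].round(2));R=Rt();print(R.round(3),np.arctan2(R[1,0],R[0,0]))
print(go([.655,-.055,.21]))
E
```

```text
1.6 [ 0.54931715 -0.19317778  0.23249602] 0.17928750537977373 [ 0.42  0.34 -0.23  1.77  0.08  1.04 -1.  ]
[[ 0.917  0.4    0.002]
 [ 0.4   -0.917  0.003]
 [ 0.003 -0.002 -1.   ]] 0.41126972977224785
[15.20455654 -8.43502031  2.313492  ]
```

Call:
{"method": "servo_tool", "body": {"motion": [[[3.8,-2.1,0],0,1.5],[[3.8,-2.1,0],0,1.5],[[3.8,-2.1,0],0,1.5],[[3.8,-2.1,0],0,1.5],[[0,0,0],-0.137,1.5]]}}

```text
time_s: 2.1
ee_pos: [0.6555, -0.055, 0.2321]
tool_rot: [-3.02, -0.85, -0.004]
wrist_force: [0.3, 1.3, 0.3]
gripper_width: 0.173
```

Call:
{"method": "servo_tool", "body": {"motion": [[[0,0,0.5],0,1.5],[[0,0,0.5],0,1.5],[[0,0,0],0,1.5]]}}

```text
time_s: 2.4
ee_pos: [0.6517, -0.0655, 0.2213]
tool_rot: [3.031, 0.827, -0.004]
wrist_force: [-0.5, -0.5, 0.1]
gripper_width: 0.174
```

```bash
python3 - <<'E'
from h import *
s=read_state();print(s['time_s'],s['ee_pos'],s['gripper_width']);R=Rt();print(R.round(3),np.arctan2(R[1,0],R[0,0]))
print(go([.6494,-.0592,.107]))
p,d=capture("wrist");cv2.imwrite("pics/w1.png",p[:,:,::-1])
E
```

```text
2.4 [ 0.65171182 -0.06549235  0.22127823] 0.1743497130574252
[[ 0.861  0.508 -0.003]
 [ 0.508 -0.861 -0.001]
 [-0.003 -0.001 -1.   ]] 0.533080631138736
[ 0.15122024 -0.65207134 11.42788103]
```

View pics/w1.png

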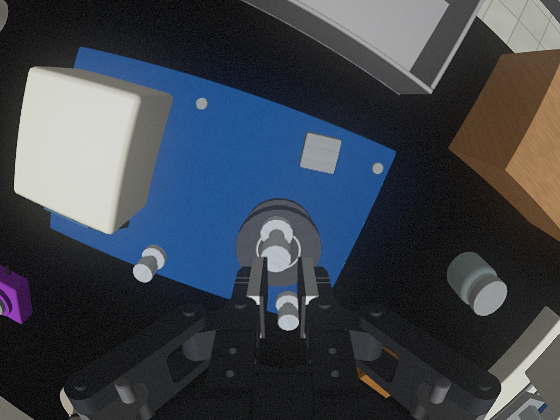

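The wrist view shows the specimen's head at (278,258) in front of the two fingertips at (265,262) and (305,262), so the tool is lined up. I'll descend beside the specimen.

Call:
{"method": "servo_tool", "body": {"motion": [[[0.3,-0.65,2.0],-0.015,1.5],[[0,0,2.5],0,1.5],[[0,0,2.5],0,1.5],[[0,0,2.5],0,1.5],[[0,0,0.7],0,1.5]]}}

```text
time_s: 2.95
ee_pos: [0.6502, -0.0577, 0.1181]
tool_rot: [-3.023, -0.853, 0.007]
wrist_force: [-0.2, -0.1, -0.6]
gripper_width: 0.176
```

Call:
{"method": "servo_tool", "body": {"motion": [[[0,0,0],0,1.5]]}}

```text
time_s: 3.05
ee_pos: [0.6515, -0.0572, 0.12]
tool_rot: [-3.023, -0.855, 0.003]
wrist_force: [-0.4, -0.3, -0.0]
gripper_width: 0.174
```

```bash
python3 - <<'E'
from h import *
s=read_state();print(s['time_s'],s['ee_pos'],s['gripper_width'],s['wrist_force']);R=Rt();print(R.round(3),np.arctan2(R[1,0],R[0,0]))
print(go([.6494,-.0592,.107]))
p,d=capture("wrist");cv2.imwrite("pics/w2.png",p[:,:,::-1])
p,d=capture("scene");cv2.imwrite("pics/s2.png",cv2.resize(p[195:295,200:300,::-1],None,fx=6,fy=6,interpolation=cv2.INTER_CUBIC))
E
```

```text
3.05 [ 0.65148696 -0.05720897  0.1199761 ] 0.17430325755972717 [-0.3565411  -0.34723171 -0.01489316]
[[ 0.852  0.524 -0.002]
 [ 0.524 -0.852 -0.   ]
 [-0.002 -0.001 -1.   ]] 0.551250486043081
[-0.27969484  0.06144905  1.29806855]
```

View pics/w2.png

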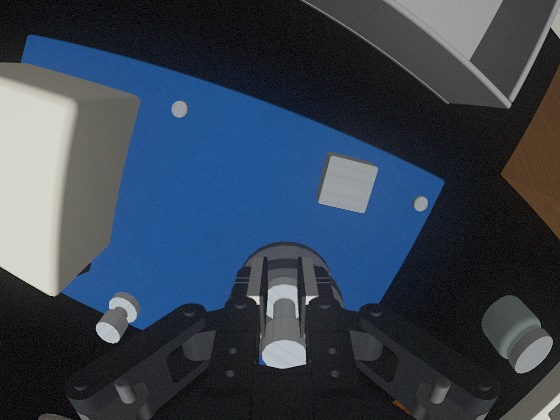

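View pics/s2.png

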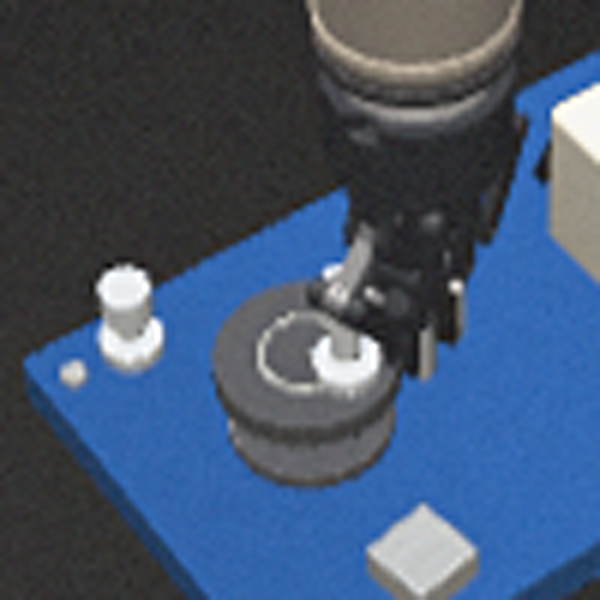

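Call:
{"method": "servo_tool", "body": {"motion": [[[0,0,0.7],0,1.5],[[0,0,0.6],0,1.5],[[-0.4,0,0],0,1.5],[[-0.4,0,0],0,1.5],[[0,0,0],0,1.5]]}}

```text
time_s: 3.65
ee_pos: [0.6449, -0.0615, 0.1078]
tool_rot: [3.022, 0.856, -0.001]
wrist_force: [-0.2, -0.8, -0.1]
gripper_width: 0.173
```

```bash
python3 - <<'E'
from h import *
s=read_state();print(s['time_s'],s['ee_pos'],s['gripper_width'],s['wrist_force'])
p,d=capture("wrist");cv2.imwrite("pics/w3.png",cv2.resize(p[220:400,160:410,::-1],None,fx=3,fy=3,interpolation=cv2.INTER_CUBIC))
p,d=capture("scene");cv2.imwrite("pics/s3.png",cv2.resize(p[205:285,220:300,::-1],None,fx=7,fy=7,interpolation=cv2.INTER_CUBIC))
E
```

```text
3.65 [ 0.64494488 -0.06150166  0.10782285] 0.17298152151551854 [-0.17530731 -0.79929784 -0.07719996]
```

View pics/w3.png

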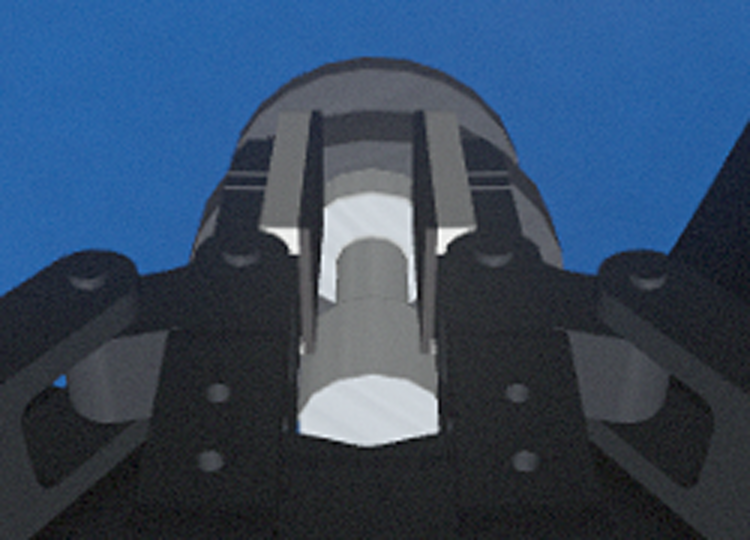

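View pics/s3.png

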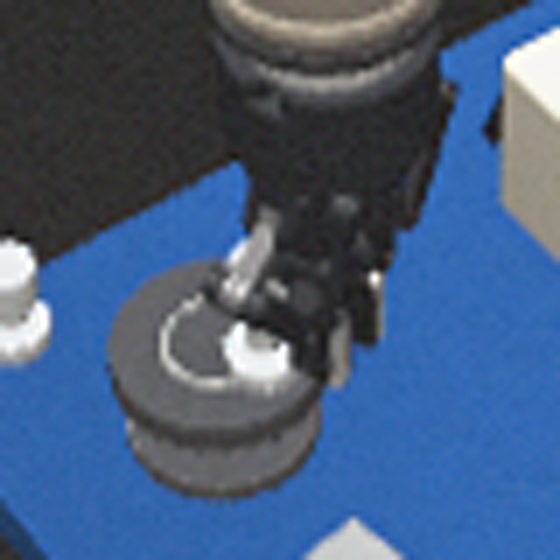

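Call:
{"method": "servo_tool", "body": {"motion": [[[-0.3,0,0.1],0,1.5],[[-0.3,0,0],0,1.5],[[-0.3,0,0],0,1.5],[[-0.3,0,0],0,1.5],[[-0.2,0,0],0,1.5]]}}

```text
time_s: 4.25
ee_pos: [0.6335, -0.0683, 0.1069]
tool_rot: [3.022, 0.857, 0.001]
wrist_force: [0.3, -0.1, 0.7]
gripper_width: 0.177
```

Call:
{"method": "servo_tool", "body": {"motion": [[[-0.2,0,0],0,1.5],[[-0.2,0,0],0,1.5],[[0,0,0],0,1.5]]}}

```text
time_s: 4.55
ee_pos: [0.6301, -0.0704, 0.1068]
tool_rot: [3.022, 0.857, 0.0]
wrist_force: [0.7, -0.3, 0.8]
gripper_width: 0.175
```

```bash
python3 - <<'E'
from h import *
s=read_state();print(s['time_s'],s['ee_pos'],s['gripper_width'],s['wrist_force'])
p,d=capture("wrist");cv2.imwrite("pics/w4.png",cv2.resize(p[220:400,160:410,::-1],None,fx=3,fy=3,interpolation=cv2.INTER_CUBIC))
p,d=capture("scene");cv2.imwrite("pics/s4.png",cv2.resize(p[205:285,220:300,::-1],None,fx=7,fy=7,interpolation=cv2.INTER_CUBIC))
E
```

```text
4.55 [ 0.63005146 -0.07038036  0.10681169] 0.17505817665536447 [ 0.66896083 -0.27151496  0.82472649]
```

View pics/w4.png

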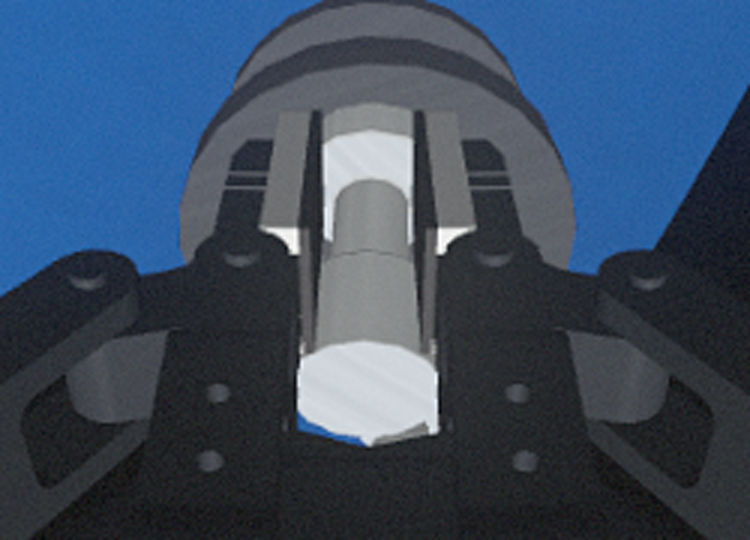

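View pics/s4.png

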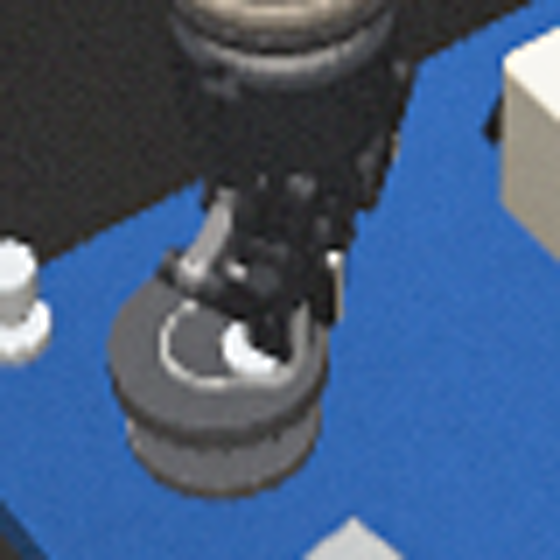

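```bash
cat >> h.py <<'E'
def wdep(u,v,d):
    c=calibration("wrist");dx=u-c['cx'];dy=v-c['cy'];r=np.hypot(dx,dy);th=r/c['fx'];z=d[int(round(v)),int(round(u))]
    s=np.tan(th)*z/max(r,1e-9);return (c['tool_from_camera']@np.array([dx*s,dy*s,z,1]))[:3]
E
python3 - <<'E'
from h import *
s=read_state();p,d=capture("wrist");R=Rt()
for n,(x,y) in dict(padLtip=(290,116),padL2=(290,210),padRtip=(440,116),foot_side=(368,118),foot_top=(368,150),foot_top2=(368,168),waist=(368,210),head=(368,385),headnear=(368,350),headL=(305,390),headR=(430,390),platen=(368,85),platL=(220,230)).items():
    t=wdep(160+(x+.5)/3-.5,220+(y+.5)/3-.5,d);print(n,(t*1000).round(1),(s['ee_pos']+R@t).round(4))
E
```

```text
padLtip [ 10.6 -13.5  -3.7] [ 0.6321 -0.0531  0.1104]
padL2 [ 10.8 -11.5 -31.3] [ 0.6334 -0.0546  0.138 ]
padRtip [10.5 10.4 -3.4] [ 0.6446 -0.0735  0.1102]
foot_side [-1.3 -1.1 18.3] [ 0.6285 -0.0699  0.0884]
foot_top [-5.3 -1.1 13.3] [ 0.6251 -0.072   0.0935]
foot_top2 [-7.9 -1.1 11.3] [ 0.6229 -0.0734  0.0955]
waist [-11.2  -1.1   2.4] [ 0.6201 -0.0751  0.1044]
head [-20.1  -1.1 -32.7] [ 0.6125 -0.0798  0.1394]
headnear [-12.   -1.1 -33.8] [ 0.6194 -0.0755  0.1405]
headL [-22.5 -10.6 -31.5] [ 0.6055 -0.0729  0.1382]
headR [-21.1   8.2 -32.9] [ 0.6166 -0.0882  0.1397]
platen [ 1.  -1.1 27.5] [ 0.6305 -0.0687  0.0793]
platL [  6.8 -21.4 -30.5] [ 0.6247 -0.0484  0.1373]
```

```bash
python3 - <<'E'
from h import *
c=calibration("wrist");Ti=np.linalg.inv(c['tool_from_camera'])
for z in(-30,-10,-3,5,10,22):
    q=Ti@np.array([.0106,-.012,z/1000,1]);r=np.hypot(q[0],q[1]);th=np.arctan2(r,q[2])
    u=c['cx']+c['fx']*th*q[0]/r;v=c['cy']+c['fx']*th*q[1]/r;print(z,u,v,'crop',(u-160)*3,(v-220)*3)
p,d=capture("wrist")
for y in range(80,240,8):
    print(y,[(wdep(160+x/3,220+y/3,d)*1000).round(0).tolist() for x in (265,285,295,305)])
p,d=capture("scene");print(read_state()['time_s'])
E
```

```text
-30 255.46390330705412 288.4501147231865 crop 286.3917099211624 205.35034416955955
-10 258.6414856430658 264.78477757260845 crop 295.92445692919733 134.35433271782534
-3 259.5983861721016 257.73963758764046 crop 298.79515851630475 113.21891276292138
5 260.6086440416233 250.34121864481398 crop 301.82593212486984 91.02365593444193
10 261.1989453267232 246.03677796459843 crop 303.59683598016966 78.11033389379529
22 262.5006014745995 236.59259587720808 crop 307.50180442379843 49.77778763162425
80 [[-1.0, -21.0, 33.0], [1.0, -17.0, 29.0], [2.0, -15.0, 27.0], [2.0, -13.0, 26.0]]
88 [[-1.0, -21.0, 30.0], [1.0, -17.0, 26.0], [0.0, -15.0, 27.0], [1.0, -13.0, 26.0]]
96 [[-1.0, -21.0, 27.0], [-1.0, -17.0, 27.0], [-1.0, -15.0, 26.0], [-2.0, -13.0, 27.0]]
104 [[-3.0, -21.0, 27.0], [-3.0, -17.0, 27.0], [-3.0, -15.0, 27.0], [-3.0, -13.0, 27.0]]
112 [[-5.0, -21.0, 26.0], [11.0, -14.0, -3.0], [11.0, -13.0, -4.0], [11.0, -11.0, -3.0]]
120 [[-7.0, -21.0, 27.0], [10.0, -14.0, -5.0], [11.0, -12.0, -5.0], [11.0, -11.0, -6.0]]
128 [[-9.0, -21.0, 27.0], [11.0, -14.0, -9.0], [11.0, -12.0, -9.0], [11.0, -11.0
[... 509 characters left out ...]
23.0], [11.0, -11.0, -23.0], [11.0, -10.0, -23.0]]
184 [[6.0, -16.0, -17.0], [11.0, -12.0, -26.0], [10.0, -11.0, -24.0], [11.0, -10.0, -25.0]]
192 [[12.0, -15.0, -28.0], [11.0, -12.0, -27.0], [10.0, -11.0, -26.0], [11.0, -10.0, -27.0]]
200 [[12.0, -15.0, -30.0], [11.0, -12.0, -30.0], [11.0, -11.0, -30.0], [11.0, -10.0, -29.0]]
208 [[11.0, -15.0, -31.0], [11.0, -12.0, -31.0], [11.0, -11.0, -31.0], [10.0, -9.0, -30.0]]
216 [[11.0, -15.0, -34.0], [11.0, -12.0, -33.0], [11.0, -11.0, -33.0], [11.0, -9.0, -33.0]]
224 [[12.0, -14.0, -36.0], [11.0, -12.0, -35.0], [10.0, -11.0, -34.0], [11.0, -9.0, -36.0]]
232 [[12.0, -14.0, -38.0], [10.0, -12.0, -36.0], [10.0, -10.0, -36.0], [10.0, -9.0, -36.0]]
4.8
```

```bash
python3 - <<'E'
from h import *
s=read_state();R=Rt()
p,d=capture("scene");im=cv2.resize(p[205:285,220:300,::-1],None,fx=7,fy=7,interpolation=cv2.INTER_CUBIC)
for z,col in((-3,(0,0,255)),(22,(0,255,0)),):
  for x in(-11,11):
    for y in (-12,12):
      u,v=proj("scene",s['ee_pos']+R@np.array([x,y,z])/1000);cv2.circle(im,(int((u-220)*7+3),int((v-205)*7+3)),4,col,1)
cv2.imwrite("pics/s5.png",im)
E
```

```text
(no output)
```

View pics/s5.png

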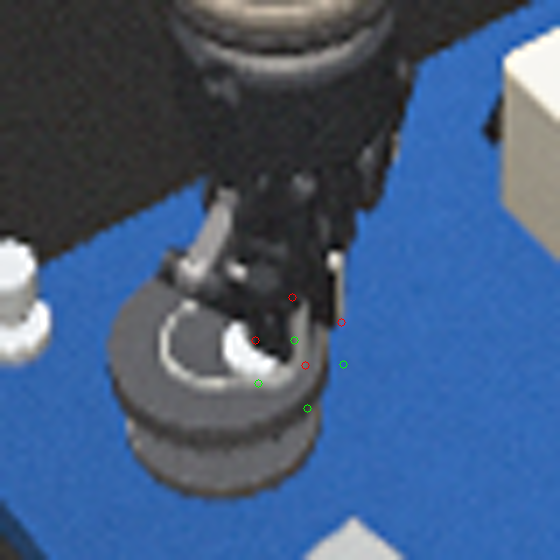

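Call:
{"method": "servo_tool", "body": {"motion": [[[0.5,0,0],0,1.5],[[0.5,0,0],0,1.5],[[0.5,0,0],0,1.5],[[0,0,0],0,1.5]]}}

```text
time_s: 5.25
ee_pos: [0.6437, -0.0613, 0.1067]
tool_rot: [-3.022, -0.859, -0.001]
wrist_force: [0.5, 0.4, 0.2]
gripper_width: 0.175
```

```bash
python3 - <<'E'
from h import *
s=read_state();print(s['time_s'],s['ee_pos'],s['wrist_force']);R=Rt()
p,d=capture("wrist");cv2.imwrite("pics/w6.png",p[:,:,::-1])
for u,v in [(283,395),(283,380),(283,370),(283,410),(283,355),(240,360),(325,360),(230,330),(335,330),(215,320),(350,320)]: print(u,v,(wdep(u,v,d)*1000).round(0))
p,d=capture("scene");cv2.imwrite("pics/s6.png",cv2.resize(p[195:285,210:310,::-1],None,fx=7,fy=7,interpolation=cv2.INTER_CUBIC))
p,d=capture("top");cv2.imwrite("pics/t6.png",cv2.resize(p[135:205,275:365,::-1],None,fx=8,fy=8,interpolation=cv2.INTER_CUBIC))
E
```

```text
5.25 [ 0.6436652  -0.06133419  0.106687  ] [0.50733536 0.37252043 0.18603355]
283 395 [ 11.  -1. -84.]
283 380 [  9.  -1. -78.]
283 370 [ 10.  -1. -74.]
283 410 [ 10.  -1. -89.]
283 355 [-27.  -1. -30.]
240 360 [ 17. -13. -77.]
325 360 [ 16.  11. -76.]
230 330 [ 11. -19. -57.]
335 330 [ 12.  16. -58.]
215 320 [  8. -26. -48.]
350 320 [  8.  24. -48.]
```

View pics/w6.png

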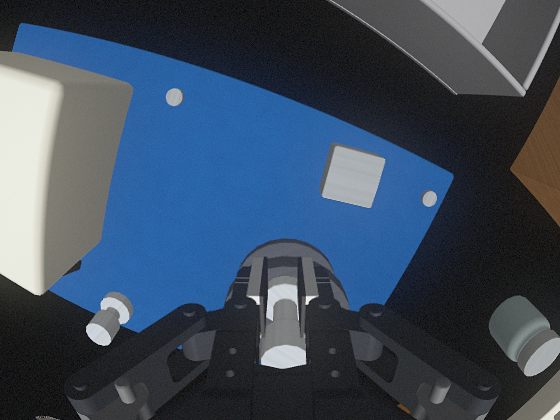

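View pics/s6.png

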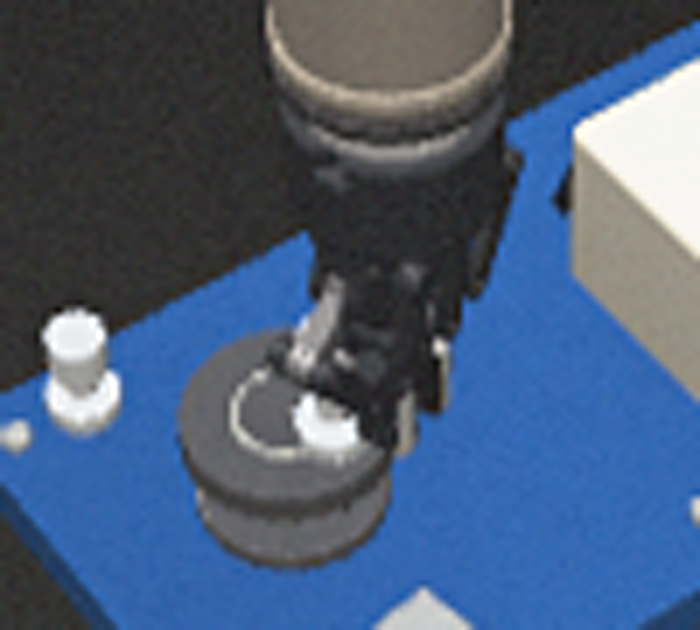

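View pics/t6.png

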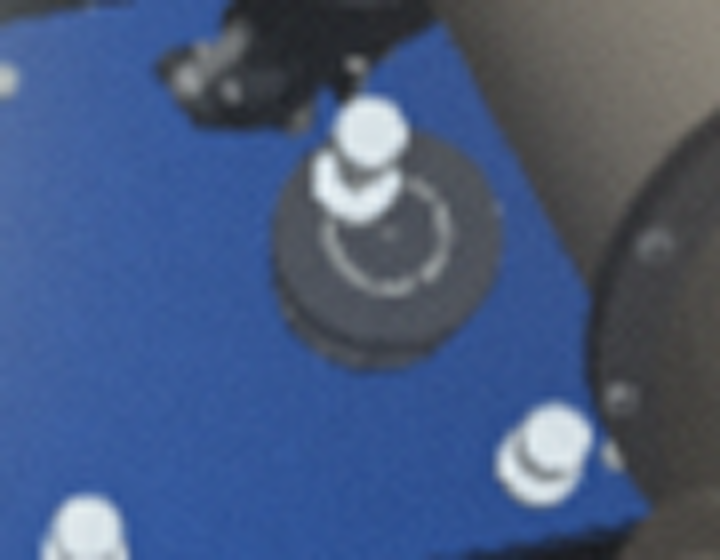

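The top view shows the specimen unmoved, with its head still at crop (371,132). In both the wrist and scene views the fingertips end about 3 mm *behind* the TCP. The quoted `tip_extent` says 22 mm ahead, so I'll trust the cameras and go about 24 mm lower.

Call:
{"method": "servo_tool", "body": {"motion": [[[0.2,0,0.8],0,1.5],[[0,0,0.8],0,1.5],[[0,0,0.5],0,1.5],[[0,0,0.2],0,1.5],[[0,0,0],0,1.5]]}}

```text
time_s: 5.9
ee_pos: [0.6442, -0.0613, 0.0831]
tool_rot: [-3.022, -0.857, 0.002]
wrist_force: [0.3, 0.7, 1.0]
gripper_width: 0.177
```

```bash
python3 - <<'E'
from h import *
s=read_state();print(s['time_s'],s['ee_pos'],s['wrist_force']);R=Rt()
p,d=capture("wrist");cv2.imwrite("pics/w7.png",cv2.resize(p[220:400,160:410,::-1],None,fx=3,fy=3,interpolation=cv2.INTER_CUBIC))
for y in range(70,260,10):print(y,[(wdep(160+x/3,220+y/3,d)*1000).round(0).tolist() for x in (285,295,368)])
p,d=capture("scene");cv2.imwrite("pics/s7.png",cv2.resize(p[195:285,210:310,::-1],None,fx=7,fy=7,interpolation=cv2.INTER_CUBIC))
E
```

```text
5.9 [ 0.64423457 -0.06132974  0.0830764 ] [0.26684204 0.7201791  0.98880309]
70 [[-8.0, -19.0, 53.0], [83.0, -1.0, -141.0], [-8.0, -1.0, 52.0]]
80 [[-11.0, -19.0, 54.0], [-11.0, -17.0, 54.0], [-11.0, -1.0, 53.0]]
90 [[-13.0, -19.0, 53.0], [-13.0, -17.0, 53.0], [-13.0, -1.0, 53.0]]
100 [[-16.0, -19.0, 54.0], [-16.0, -17.0, 53.0], [-15.0, -1.0, 53.0]]
110 [[11.0, -14.0, -2.0], [12.0, -12.0, -4.0], [-15.0, -1.0, 47.0]]
120 [[11.0, -14.0, -6.0], [11.0, -12.0, -7.0], [-17.0, -1.0, 46.0]]
130 [[11.0, -14.0, -9.0], [11.0, -12.0, -9.0], [-18.0, -1.0, 43.0]]
140 [[11.0, -14.0, -12.0], [11.0, -12.0, -13.0], [-21.0, -1.0, 44.0]]
150 [[11.0, -13.0, -15.0], [11.0, -12.0, -15.0], [-22.0, -1.0, 42.0]]
160 [[11.0, -13.0, -19.0], [10.0, -12.0, -18.0], [-25.0, -1.0, 42.0]]
170 [[11.0, -13.0, -21.0], [11.0, -11.0, -22.0], [-11.0, -1.0, 15.0]]
180 [[11.0, -13.0, -24.0], [11.0, -11.0, -24.0], [-11.0, -1.0, 12.0]]
190 [[11.0, -12.0, -27.0], [10.0, -11.0, -26.0], [-11.0, -1.0, 8.0]]
200 [[10.0, -12.0, -28.0], [83.0, -1.0, -141.0], [-11.0, -1.0, 5.0]]
210 [[11.0, -12.0, -31.0], [11.0, -11.0, -32.0], [-12.0, -1.0, 3.0]]
220 [[11.0, -12.0, -33.0], [11.0, -11.0, -34.0], [-14.0, -1.0, 3.0]]
230 [[11.0, -12.0, -36.0], [10.0, -11.0, -35.0], [-16.0, -1.0, 4.0]]
240 [[9.0, -12.0, -35.0], [8.0, -11.0, -35.0], [-17.0, -1.0, 1.0]]
250 [[11.0, -11.0, -41.0], [7.0, -11.0, -36.0], [-17.0, -1.0, -1.0]]
```

View pics/w7.png

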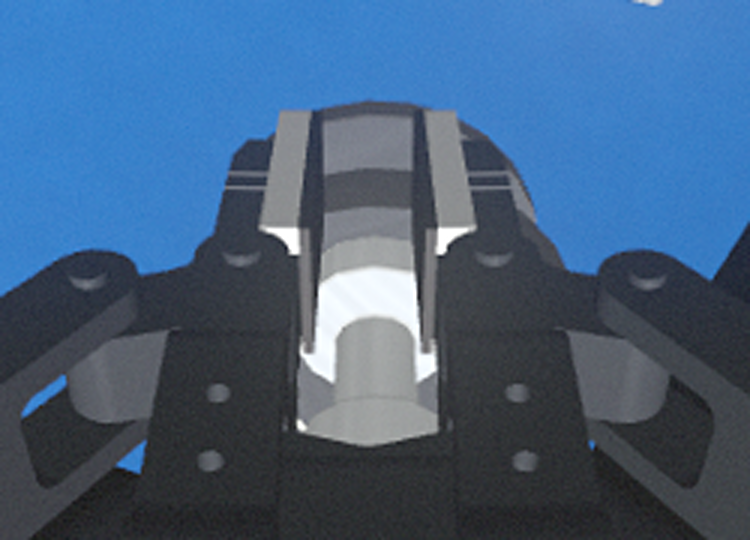

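View pics/s7.png

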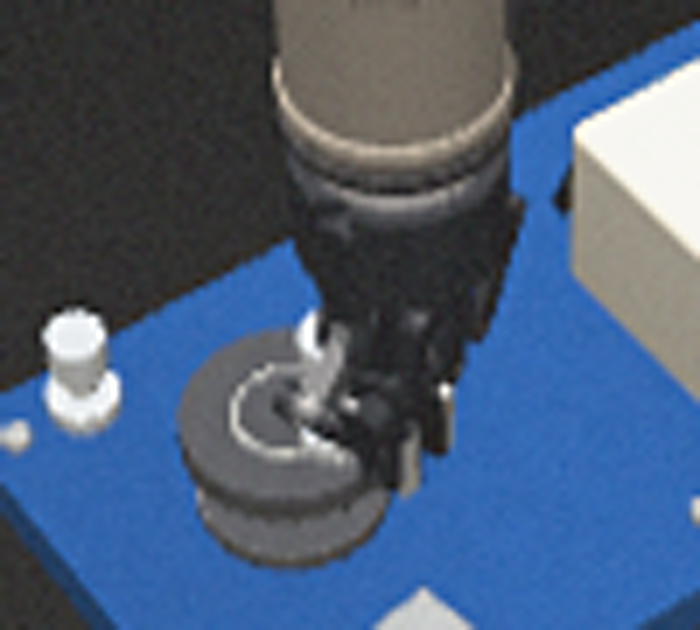

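Call:
{"method": "servo_tool", "body": {"motion": [[[-0.3,0,0.12],0,1.5],[[-0.2,0,0],0,1.5],[[-0.2,0,0],0,1.5],[[-0.2,0,0],0,1.5],[[-0.2,0,0],0,1.5]]}}

```text
time_s: 6.5
ee_pos: [0.6354, -0.0671, 0.0827]
tool_rot: [3.022, 0.857, 0.001]
wrist_force: [0.0, -0.1, -0.1]
gripper_width: 0.178
```

Call:
{"method": "servo_tool", "body": {"motion": [[[-0.2,0,0],0,1.5],[[-0.2,0,0],0,1.5],[[0,0,0],0,1.5]]}}

```text
time_s: 6.8
ee_pos: [0.6317, -0.0693, 0.0826]
tool_rot: [3.022, 0.857, -0.0]
wrist_force: [0.5, 0.4, 0.8]
gripper_width: 0.176
```

```bash
cat > look.py <<'E'
from h import *
import sys
k=sys.argv[1]
s=read_state();print(s['time_s'],s['ee_pos'],s['wrist_force']);R=Rt()
p,d=capture("wrist");w=cv2.resize(p[220:400,160:410,::-1],None,fx=2,fy=2,interpolation=cv2.INTER_CUBIC)
q,_=capture("top");t=cv2.resize(q[140:190,295:350,::-1],None,fx=7,fy=7,interpolation=cv2.INTER_CUBIC)
q,_=capture("scene");c=cv2.resize(q[225:275,230:285,::-1],None,fx=7,fy=7,interpolation=cv2.INTER_CUBIC)
o=np.zeros((600,780,3),np.uint8)
o[:350,:385]=t;o[:350,390:775]=c;w=w[:245];o[352:597,:500]=w
cv2.imwrite(f"pics/l{k}.png",o)
E
python3 look.py 1
```

```text
6.8 [ 0.63169328 -0.06928606  0.0825934 ] [0.48270777 0.38145507 0.8156556 ]
```

View pics/l1.png

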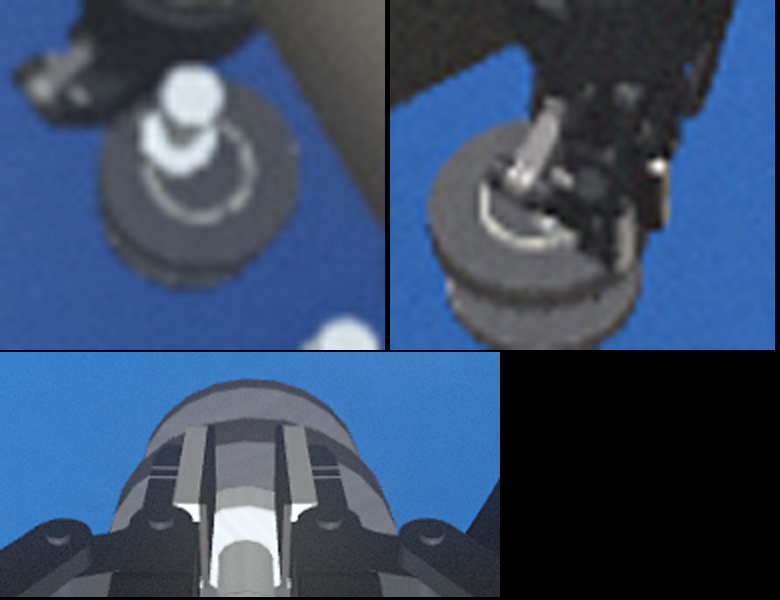

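Call:
{"method": "servo_tool", "body": {"motion": [[[-0.25,0,0],0,1.5],[[-0.25,0,0],0,1.5],[[-0.25,0,0],0,1.5],[[-0.25,0,0],0,1.5],[[-0.2,0,0],0,1.5]]}}

```text
time_s: 7.45
ee_pos: [0.6214, -0.0757, 0.0825]
tool_rot: [3.022, 0.857, -0.0]
wrist_force: [-0.2, 0.3, -0.6]
gripper_width: 0.177
```

Call:
{"method": "servo_tool", "body": {"motion": [[[0,0,0],0,1.5]]}}

```text
time_s: 7.55
ee_pos: [0.6212, -0.0758, 0.0825]
tool_rot: [3.022, 0.857, -0.001]
wrist_force: [-0.3, 0.3, -0.4]
gripper_width: 0.177
```

```bash
python3 look.py 2
```

```text
7.55 [ 0.62120797 -0.07579991  0.08245632] [-0.27256214  0.28292816 -0.40019585]
```

View pics/l2.png

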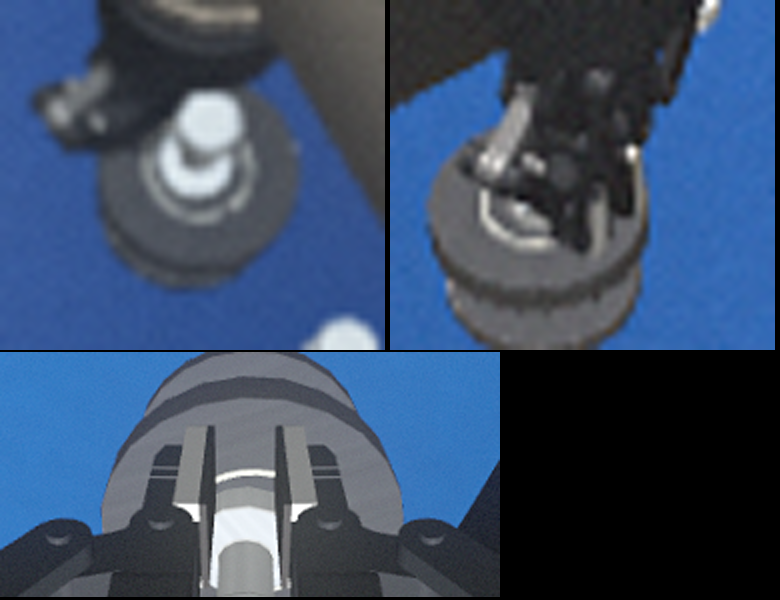

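```bash
python3 - <<'E'
from h import *
f=lambda x,y:(295+(x+.5)/7-.5,140+(y+.5)/7-.5)
im=cv2.imread("pics/l2.png")
cv2.imwrite("pics/z2.png",cv2.resize(im[60:300,80:320],None,fx=2.4,fy=2.4,interpolation=cv2.INTER_CUBIC))
h=onz("top",*f(210,120),.138);m=onz("top",*f(198,172),.08);print(h,m,h-m)
print(onz("top",*f(142,172),.08),onz("top",*f(255,172),.08),onz("top",*f(198,223),.08))
E
```

```text
[ 0.60055756 -0.08817445  0.138     ] [ 0.59878674 -0.09007102  0.08      ] [0.00177082 0.00189657 0.058     ]
[ 0.5993266  -0.06693199  0.08      ] [ 0.59823714 -0.11362703  0.08      ] [ 0.57680087 -0.08901139  0.08      ]
```

View pics/z2.png

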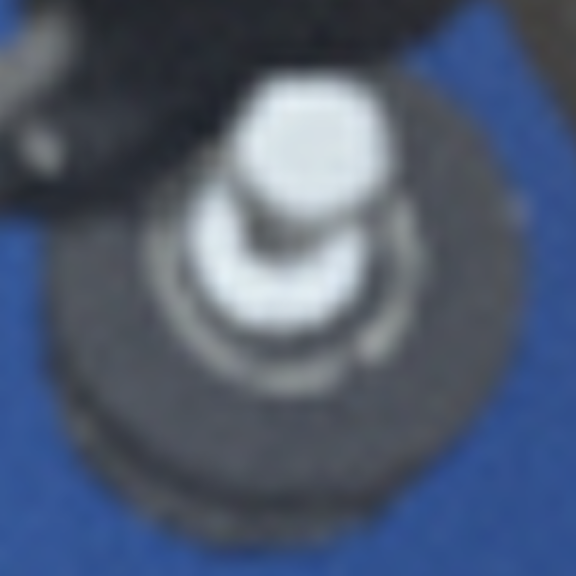

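The foot is already about 2.6 mm off the middle, still towards the finger. I'll give one last 2 mm nudge, then back away and check.

Call:
{"method": "servo_tool", "body": {"motion": [[[-0.12,0,0],0,1.5],[[-0.12,0,0],0,1.5],[[0,0,0],0,1.5],[[0.3,0,0],0,1.5],[[0.6,0,0],0,1.5]]}}

```text
time_s: 8.2
ee_pos: [0.6272, -0.0722, 0.0824]
tool_rot: [3.022, 0.856, -0.001]
wrist_force: [0.2, -0.2, -0.0]
gripper_width: 0.177
```

Call:
{"method": "servo_tool", "body": {"motion": [[[1.0,0,0],0,1.5],[[2,0,0],0,1.5],[[2,0,0],0,1.5],[[2,0,0],0,1.5],[[0,0,0],0,1.5]]}}

```text
time_s: 8.7
ee_pos: [0.6894, -0.0317, 0.0826]
tool_rot: [-3.02, -0.862, -0.004]
wrist_force: [-0.4, 0.8, 0.1]
gripper_width: 0.173
```

```bash
python3 look.py 3;  python3 - <<'E'
import cv2
im=cv2.imread("pics/l3.png")
cv2.imwrite("pics/z3.png",cv2.resize(im[0:350,0:780],None,fx=1,fy=1))
im2=im[0:350,0:385];cv2.imwrite("pics/z3.png",cv2.resize(im2[50:300,70:320],None,fx=2.4,fy=2.4,interpolation=cv2.INTER_CUBIC))
E
```

```text
8.7 [ 0.68940191 -0.03169141  0.08264337] [-0.38723246  0.75759881  0.13383115]
```

View pics/l3.png

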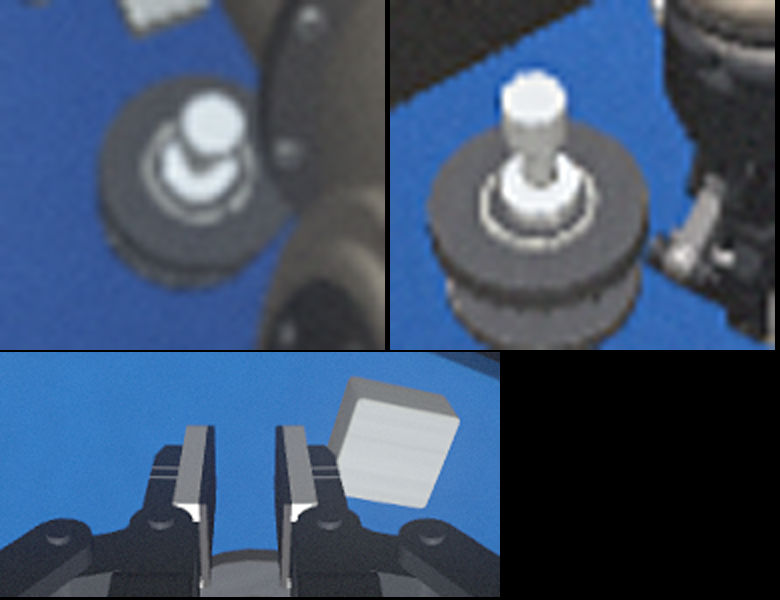

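View pics/z3.png

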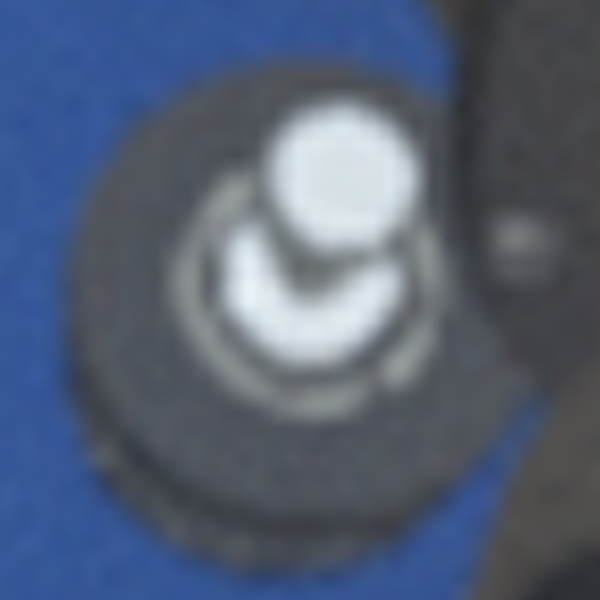

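```bash
python3 - <<'E'
from h import *
f=lambda x,y:(295+(x+.5)/7-.5,140+(y+.5)/7-.5)
g=lambda x,y:(230+(x+.5)/7-.5,225+(y+.5)/7-.5)
print(onz("top",*f(213.3,122),.138),"mid .5987 -.0902")
for r in (.0205,):
  print("scene head",onz("scene",*g(143,99),.138),"ring",onz("scene",*g(148,200),.08),"foot",onz("scene",*g(149,185),.09))
# overlay predictions: foot top circle at head estimate & ring
def draw(n,fn,im,off,X,r,z,col):
  for a in np.linspace(0,2*np.pi,60):
    u,v=proj(n,[X[0]+r*np.cos(a),X[1]+r*np.sin(a),z]);p=fn(u,v);cv2.circle(im,(int(p[0]+off),int(p[1])),1,col,-1)
im=cv2.resize(cv2.imread("pics/l3.png")[:350,:775],None,fx=1,fy=1)
ft=lambda u,v:((u-295)*7+3,(v-140)*7+3);fs=lambda u,v:((u-230)*7+3,(v-225)*7+3)
for n,fn,off in(("top",ft,0),("scene",fs,390)):
  draw(n,fn,im,off,(.5985,-.0902),.020,.08,(0,0,255));draw(n,fn,im,off,(.5985,-.0902),.015,.09,(0,255,0));draw(n,fn,im,off,(.5985,-.0902),.012,.138,(0,255,255))
cv2.imwrite("pics/o3.png",im)
print(go([.491,.389,.2]),read_state()['joint_pos'].round(2))
E
```

```text
[ 0.59970158 -0.08942957  0.138     ] mid .5987 -.0902
scene head [ 0.59814882 -0.08904107  0.138     ] ring [ 0.59816758 -0.09000768  0.08      ] foot [ 0.59933226 -0.08959878  0.09      ]
[  5.65263991 -46.38569114 -11.7871198 ] [ 0.14  0.67 -0.26  1.62  0.21  0.88 -1.22]
```

View pics/o3.png

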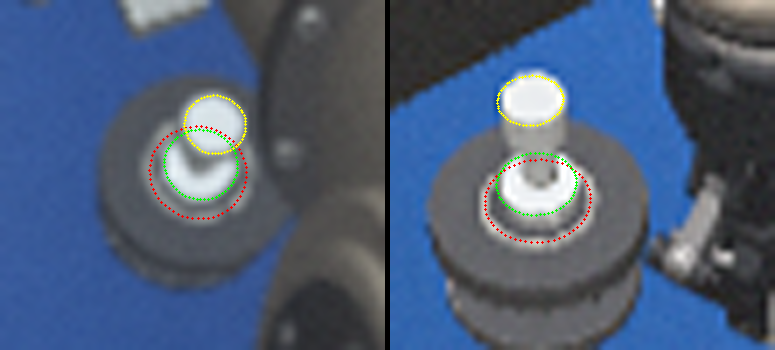

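The specimen is about 1.3 mm off the middle in both views: its head, foot and ring match circles I projected around the middle. Next is the key.

Call:
{"method": "servo_tool", "body": {"motion": [[[0,0,-3],0,0],[[0,0,-4],0,0],[[0,0,-4],0,0],[[0,0,-4],0,0],[[0,0,0],0,0]]}}

```text
time_s: 9.35
ee_pos: [0.6895, -0.0361, 0.2397]
tool_rot: [3.02, 0.854, 0.016]
wrist_force: [-0.3, -0.4, 0.4]
gripper_width: 0.001
```

Call:
{"method": "servo_tool", "body": {"motion": [[[0.4,-3.5,0],0,0],[[0.4,-3.5,0],0,0],[[0.4,-3.5,0],0,0],[[0.4,-3.5,0],0,0],[[0.4,-3.5,0],0,0]]}}

```text
time_s: 9.85
ee_pos: [0.6106, 0.1242, 0.2321]
tool_rot: [3.022, 0.855, -0.001]
wrist_force: [1.0, 0.2, -0.0]
gripper_width: -0.003
```

Call:
{"method": "servo_tool", "body": {"motion": [[[0.4,-3.5,0],0,0],[[0.4,-3.5,0],0,0],[[0.4,-3.5,0],0,0],[[0.4,-3.5,0],0,0],[[0.4,-3.5,0],0,0]]}}

```text
time_s: 10.35
ee_pos: [0.5361, 0.2835, 0.2321]
tool_rot: [3.022, 0.855, -0.001]
wrist_force: [0.7, 0.5, 0.1]
gripper_width: 0.001
```

```bash
python3 - <<'E'
from h import *
s=read_state();print(s['time_s'],s['ee_pos'],s['wrist_force'],s['gripper_width']);R=Rt();print(R.round(3))
print(go([.491,.389,.15]),s['joint_pos'].round(2))
E
```

```text
10.35 [0.53612213 0.28349249 0.23210418] [0.65813926 0.52891307 0.10213007] 0.0013549123021719765
[[ 0.852  0.524 -0.   ]
 [ 0.524 -0.852 -0.001]
 [-0.001  0.001 -1.   ]]
[  1.69205919 -11.35741038   8.19972813] [-0.28  0.4  -0.4   1.7   0.17  1.08 -1.76]
```

Call:
{"method": "servo_tool", "body": {"motion": [[[0.5,-3.8,1],0,0],[[0.5,-3.8,2],0,0],[[0.5,-3.8,2],0,0],[[0.2,0,2],0,0],[[0,0,0],0,0]]}}

```text
time_s: 10.85
ee_pos: [0.4896, 0.3882, 0.1593]
tool_rot: [3.019, 0.859, -0.008]
wrist_force: [0.3, -0.3, 0.4]
gripper_width: 0.001
```

```bash
python3 - <<'E'
from h import *
s=read_state();print(s['time_s'],s['ee_pos'],s['wrist_force']);R=Rt()
print(go([.491,.389,.11]))
p,d=capture("wrist");cv2.imwrite("pics/w8.png",p[:,:,::-1]);np.save("pics/w8.npy",d)
for y in range(230,300,4):print(y,[(wdep(x,y,d)*1000).round(0).tolist() for x in (270,276,288,294)])
p,d=capture("scene");cv2.imwrite("pics/s8.png",cv2.resize(p[140:230,320:420,::-1],None,fx=6,fy=6,interpolation=cv2.INTER_CUBIC))
E
```

```text
10.85 [0.48956116 0.3882179  0.15925985] [ 0.34870206 -0.33247271  0.4173553 ]
[1.92923353e-01 2.60683301e-03 4.92492901e+00]
230 [[-26.0, -12.0, 119.0], [-26.0, -7.0, 119.0], [-27.0, 4.0, 120.0], [-27.0, 9.0, 120.0]]
234 [[-30.0, -12.0, 120.0], [-30.0, -7.0, 120.0], [-30.0, 4.0, 119.0], [-30.0, 9.0, 120.0]]
238 [[-35.0, -12.0, 122.0], [-34.0, -7.0, 120.0], [-34.0, 4.0, 120.0], [-34.0, 9.0, 119.0]]
242 [[-57.0, -14.0, 160.0], [-56.0, -7.0, 159.0], [-38.0, 4.0, 120.0], [-39.0, 9.0, 121.0]]
246 [[-61.0, -14.0, 160.0], [-62.0, -8.0, 160.0], [-42.0, 4.0, 120.0], [-42.0, 9.0, 119.0]]
250 [[-65.0, -14.0, 158.0], [-65.0, -8.0, 159.0], [-66.0, 5.0, 160.0], [-66.0, 11.0, 160.0]]
254 [[-71.0, -14.0, 160.0], [-70.0, -8.0, 158.0], [-70.0, 5.0, 159.0], [-71.0, 11.0, 160.0]]
258 [[11.0, -7.0, -5.0], [11.0, -4.0, -3.0], [11.0, 2.0, -3.0], [11.0, 4.0, -4.0]]
262 [[11.0, -7.0, -9.0], [11.0, -4.0, -8.0], [11.0, 2.0, -7.0], [11.0, 4.0, -9.0]]
266 [[11.0, -7.0, -12.0], [11.0, -4.0, -12.0], [11.0, 1.0, -12.0], [11.0, 4.0, -12.0]]
270 [[11.0, -7.0, -15.0], [11.0, -4.0, -16.0], [12.0, 1.0, -16.0], [11.0, 4.0, -15.0]]
274 [[11.0, -7.0, -18.0], [11.0, -4.0, -19.0], [11.0, 1.0, -18.0], [10.0, 4.0, -18.0]]
278 [[10.0, -6.0, -21.0], [10.0, -4.0, -21.0], [11.0, 1.0, -22.0], [11.0, 4.0, -23.0]]
282 [[11.0, -6.0, -25.0], [11.0, -4.0, -25.0], [10.0, 1.0, -25.0], [11.0, 4.0, -25.0]]
286 [[11.0, -6.0, -29.0], [11.0, -4.0, -29.0], [11.0, 1.0, -28.0], [11.0, 4.0, -28.0]]
290 [[11.0, -6.0, -31.0], [11.0, -4.0, -31.0], [11.0, 1.0, -32.0], [10.0, 4.0, -31.0]]
294 [[11.0, -6.0, -34.0], [10.0, -4.0, -34.0], [11.0, 1.0, -34.0], [11.0, 3.0, -35.0]]
298 [[12.0, -6.0, -38.0], [11.0, -4.0, -37.0], [9.0, 1.0, -35.0], [12.0, 3.0, -38.0]]
```

View pics/w8.png

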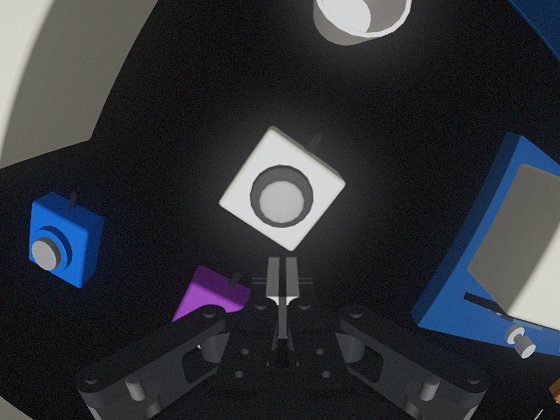

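View pics/s8.png

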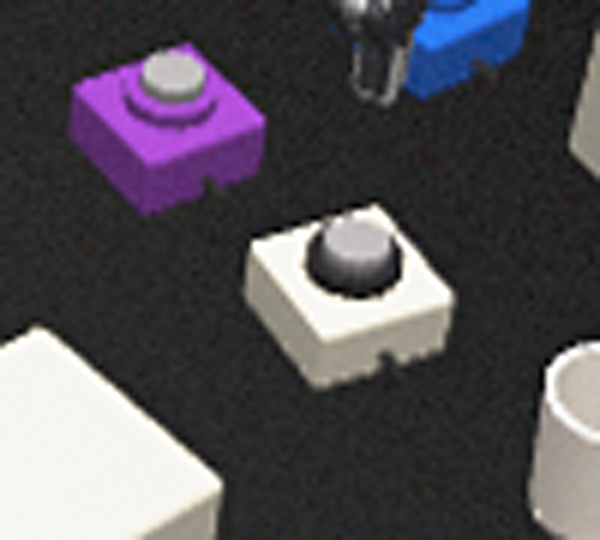

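```bash
python3 - <<'E'
from h import *
s=read_state();R=Rt();d=np.load("pics/w8.npy")
for u,v in [(282,201),(265,201),(299,201),(282,185),(282,217),(255,195),(240,190)]:
    t=wdep(u,v,d);print(u,v,(t*1000).round(1),(s['ee_pos']+R@t).round(4))
E
```

```text
282 201 [ 6.8 -1.4 98. ] [0.4974 0.3924 0.0643]
265 201 [  6.8 -14.5  98.2] [0.4904 0.4035 0.064 ]
299 201 [ 7.3 11.7 96.6] [0.5046 0.3815 0.0656]
282 185 [20.  -1.4 96.6] [0.5086 0.3993 0.0657]
282 217 [-6.1 -1.3 97.3] [0.4863 0.3856 0.065 ]
255 195 [  9.1 -22.9 106.6] [0.488  0.4119 0.0556]
240 190 [  9.6 -36.5 119.6] [0.4813 0.4238 0.0426]
```

Call:
{"method": "servo_tool", "body": {"motion": [[[0.4,0,2],0,0],[[0,0,2.5],0,0],[[0,0,2.5],0,0],[[0,0,1.5],0,0],[[0,0,0],0,0]]}}

```text
time_s: 11.45
ee_pos: [0.4952, 0.3898, 0.0764]
tool_rot: [3.021, 0.854, -0.003]
wrist_force: [0.6, -0.6, -0.6]
gripper_width: 0.004
```

Call:
{"method": "servo_tool", "body": {"motion": [[[0,0,0.3],0,0],[[0,0,0.3],0,0],[[0,0,0],0,0]]}}

```text
time_s: 11.75
ee_pos: [0.4955, 0.392, 0.0722]
tool_rot: [-3.022, -0.857, -0.002]
wrist_force: [-0.6, 0.2, -0.1]
gripper_width: -0.0
```

Call:
{"method": "servo_tool", "body": {"motion": [[[0,0,0.2],0,0],[[0,0,0],0,0]]}}

```text
time_s: 11.95
ee_pos: [0.4952, 0.3918, 0.0697]
tool_rot: [-3.022, -0.857, -0.0]
wrist_force: [0.3, 0.4, -0.4]
gripper_width: 0.002
```

Call:
{"method": "servo_tool", "body": {"motion": [[[0,0,0.2],0,0],[[0,0,0],0,0]]}}

```text
time_s: 12.15
ee_pos: [0.495, 0.3916, 0.0673]
tool_rot: [3.022, 0.857, -0.0]
wrist_force: [-1.2, 0.6, 0.3]
gripper_width: -0.0
```

Call:
{"method": "servo_tool", "body": {"motion": [[[0,0,0.2],0,0],[[0,0,0.2],0,0],[[0,0,0],0,0]]}}

```text
time_s: 12.45
ee_pos: [0.4951, 0.3917, 0.0633]
tool_rot: [3.022, 0.857, -0.0]
wrist_force: [0.5, -0.3, 1.1]
gripper_width: -0.001
```

Call:
{"method": "servo_tool", "body": {"motion": [[[0,0,0.2],0,0],[[0,0,0],0,0]]}}

```text
time_s: 12.65
ee_pos: [0.4952, 0.3917, 0.0614]
tool_rot: [-3.022, -0.857, -0.0]
wrist_force: [-0.5, 0.5, 3.0]
gripper_width: 0.005
```

Call:
{"method": "servo_tool", "body": {"motion": [[[0,0,0.2],0,0],[[0,0,0],0,0]]}}

```text
time_s: 12.85
ee_pos: [0.4953, 0.3918, 0.0595]
tool_rot: [-3.022, -0.857, -0.001]
wrist_force: [-0.1, -0.4, 3.8]
gripper_width: 0.0
```

Call:
{"method": "servo_tool", "body": {"motion": [[[0,0,0.2],0,0],[[0,0,0],0,0]]}}

```text
time_s: 13.05
ee_pos: [0.4953, 0.3919, 0.0576]
tool_rot: [-3.022, -0.857, -0.001]
wrist_force: [-0.0, -0.3, 4.2]
gripper_width: -0.001
```

Call:
{"method": "servo_tool", "body": {"motion": [[[0,0,0.1],0,0],[[0,0,0],0,0]]}}

```text
time_s: 13.25
ee_pos: [0.4953, 0.3918, 0.0574]
tool_rot: [3.022, 0.857, 0.001]
wrist_force: [-1.9, -1.7, 10.4]
gripper_width: -0.0
```

The force jumped to 10 N with hardly any further travel, so the key is on its stop. I'll hold briefly, then release.

Call:
{"method": "servo_tool", "body": {"motion": [[[0,0,0],0,0],[[0,0,0],0,0],[[0,0,-0.4],0,0],[[0,0,-1],0,0],[[0,0,-2],0,0]]}}

```text
time_s: 13.75
ee_pos: [0.494, 0.3906, 0.0894]
tool_rot: [3.021, 0.857, -0.005]
wrist_force: [0.9, 0.6, 0.2]
gripper_width: -0.0
```

Call:
{"method": "servo_tool", "body": {"motion": [[[0,0,-3],0,0],[[0,0,-3],0,0],[[0,0,-3],0,0],[[0,0,0],0,0],[[0,0,0],0,0]]}}

```text
time_s: 14.25
ee_pos: [0.4953, 0.3917, 0.1812]
tool_rot: [-3.022, -0.857, -0.002]
wrist_force: [0.8, 0.6, -1.0]
gripper_width: 0.001
```

```bash
python3 look.py 9; python3 - <<'E'
from h import *
p,d=capture("wrist")
for u,v in [(282,201),(282,210),(282,190)]:
    t=wdep(u,v,d);print((read_state()['ee_pos']+Rt()@t).round(4))
E
```

```text
14.25 [0.49528171 0.39171698 0.18118113] [ 0.80227272  0.56186234 -1.00523303]
[0.4943 0.3925 0.0625]
[0.4873 0.3881 0.0616]
[0.5023 0.3974 0.0621]
```

View pics/l9.png

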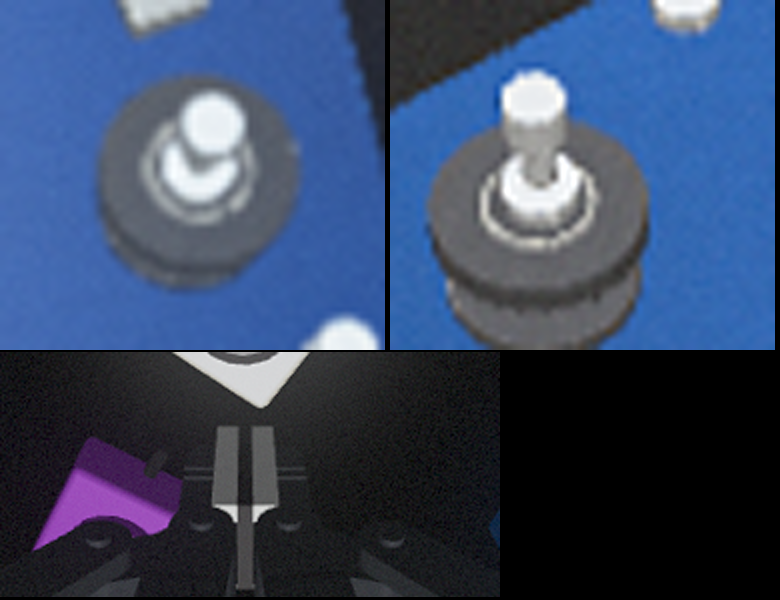

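```bash
python3 - <<'E'
from h import *
o=np.load("pics/top0.npy")
p,d=capture("top")
f=lambda D:np.median([dep("top",u,v,D)[2] for u in range(153,160) for v in range(202,208)])
print("top before",f(o),"now",f(d))
o=np.load("pics/scene0.npy")
p2,d2=capture("scene")
# key in scene approx
u,v=proj("scene",[.491,.389,.066]).round().astype(int);print(u,v)
g=lambda D:np.median([dep("scene",a,b,D)[2] for a in range(u-2,u+3) for b in range(v-1,v+2)])
print("scene",g(o),g(d2))
cv2.imwrite("pics/t9.png",np.hstack([cv2.resize(p[185:230,135:185,::-1],None,fx=7,fy=7),cv2.resize(p2[165:210,350:400,::-1],None,fx=7,fy=7)]))
E
```

```text
top before 0.06196781025075582 now 0.7227610604474441
378 179
scene 0.0636006511433671 0.06304729055078107
```

View pics/t9.png

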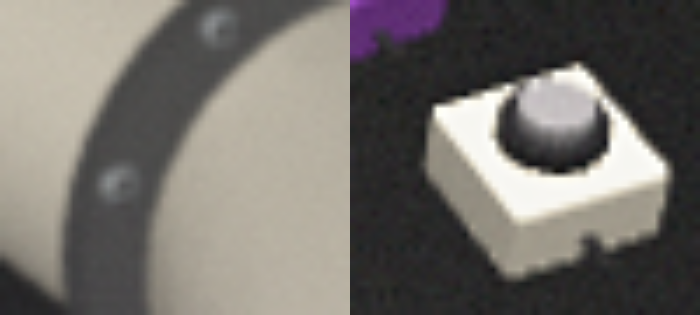

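The scene camera reads the key at 63.6 mm before and 63.0 mm now, so it is back up. The specimen stands centred and the arm is clear, so I'm handing in.

```bash
python3 -c "
from bench import *
print(sign_off())"
```

```text
the job is handed in; nothing more can be done
None
```

The specimen is centred on the platen and the key has been pressed and released; I handed the job in at about 14 s of the 51 s allowed. I slid the specimen by its foot in three short fingertip pushes, then backed off and pressed the key to its stop. The force there rose to about 10 N with no further travel, and I then lifted clear.

**Last checks**
- **Specimen:** it stands upright and untouched, with its foot wholly inside the ring in both the top and scene views. It is about 1.3 mm off the middle by the cameras, and it looked the same after the key press.
- **Key:** the scene camera reads its top at 63.0 mm, against 63.6 mm at the start, so it is up. The arm blocked the top camera's view of the key, so that check could not be made.
- **Other things:** the arm kept clear of the spares, block, cup, jar and tools, but I did not measure whether any of them moved.

**Disagreements**
- **Fingertip position:** `tip_extent` says the tips are 22 mm ahead of the TCP, but both the wrist and scene cameras showed them about 3 mm behind it. The first approach was therefore too high, beside the specimen's head; I stopped, and the top view showed the specimen had not moved. I used the camera value from then on, and the key's contact height was consistent with it.
- **Horizontal positions:** the wrist camera's readings differed from the fixed cameras' by about 5 mm. I judged the final centring by the fixed cameras.

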